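# Snug down a filter-holder cover in cross order

### The job

Two of the four wing nuts on the round filter holder are done; snug the other pair. With the fork-footed T-handled key from the tray, give the nut beside the side spout a part-turn clockwise, until its wings point straight at the cover's centre, in line with the spout; then do the same with the nut diagonally opposite. Stand the key upright on its old spot in the tray and let go.

Things in the scene. Friction and masses are not known exactly. Their poses are not given: they have to be found in the camera images.
- key_grip (a point): Centre of the T-bar of the steel wing-nut key standing in the tray (rim 18 mm), 111 mm above the foot's underside; z up, x along the T-bar (90 long, 16 thick in y, 22 high, flat-sided). Foot 52 (x) x 32 mm: two cheeks, between them a slot along x, 20 wide, 24 deep, open below and at both ends. 0.3 kg. The shorter T-key with a round foot does not fit.
- nut_near_top (a point): Brass wing nut beside the spout, turned first. Point: top centre of its wing, on its upright axis; x along the wing, a blade 48 long, 8 thick, 20 high on a hub 22 across, 10 high, on the cover. The key slips over the wing, 20 mm down at most. Starts 30 to 60 degrees short of in line with the spout, turns stiffly (0.12 N m), stays put. The key's slot has about 15 degrees of free play.
- nut_far_top (a point): Wing nut diagonally opposite, away from the spout, turned second; same shape, point, axes, start and free play. The four nuts stand a quarter circle apart, 75 mm from the cover's centre; the other two are done, do not turn, and their wings point at the centre. A nut can go 34 degrees past its mark.
- spout (a point): Side spout of the fixed round steel filter holder (cover 212 mm across, its top 84 mm above the bench, a capped stub 26 mm high in its middle). Point on the spout's axis, 150 mm out from the holder's upright axis, 42 mm above the bench; x points outward, so the cover's centre and both nuts lie along -x, seen from above.

How it is judged:
By the outcome, as a careful person would: the job done as asked, in the order asked, and still so for the second after the job is handed in, with the robot touching nothing.
It also fails if it takes over 51 s, if anything falls off the work surface, if the arm or the gripper's body presses on something with over 40 N, if the wrist force passes 120 N, or if a joint passes its speed limit or range.

### The arm

A 7-joint arm with a two-finger parallel gripper is mounted at the origin on the work surface. World frame = base frame: x ahead of the robot, y to its left, z up, the work surface at z = 0. Lengths are in m, angles in rad, forces in N, time in s.
With the tool pointing down it reaches from about 0.425 to 0.925 m from the base axis. Payload 6.8 kg.
Tool frame: the origin (TCP) lies midway between the tips of the shut fingers; the grasp point (between the pads) lies 19 mm behind it; z points along the fingers, y is the direction in which the jaws open and shut (so a half turn about z gives the same grasp; the last joint's range is limited). The gripper opens to 85 mm and grips with 20 to 120 N. Pads are 22 mm wide; open, the fingers measure 114 mm over their backs; the gripper's body (76 mm by 85 mm) begins 54 mm behind the grasp point. The pads swing forward as they close: fully open they stand 13 mm farther back than shut.
Start: joints at [1.087, 0.477, 0.022, 1.555, -0.011, 1.109, -0.083], TCP at [0.248, -0.628, 0.231] pointing down, gripper open.
Joint ranges: [-2.96, 2.96], [-0.34, 2.1], [-1.41, 1.46], [0.24, 2.44], [-1.37, 4.51], [0.17, 1.92], [-2.96, 2.96]. Speed limits (rad/s): [2.39, 2.39, 3.14, 3.14, 3.14, 3.14, 3.14].

### API

Orientations are given as a rotation vector (axis times angle).
In Python, from bench import r gives the robot as it stands. The module is installed in compiled form; this text tells all that it offers.
- The arm moves only by the tool apply_moves, never from a script. Its argument "plan" is a list that holds one entry, the list of rows, each a list of 7 numbers: the turn, a rotation vector about the tool's x, y, z scaled (see below), then the shift along the tool's x, y, z scaled (see below), then the closure, from -1 (fully open) to 1 (shut). In form: [[[wx, wy, wz, tx, ty, tz, grip], ...]]. A call has 1 to 12 rows; each row is the pose to reach, as a shift and turn from the pose commanded when the call began, along the tool's axes at that moment, turning the shorter way round; what a row does not reach only later rows make up. The controller multiplies each number of a shift by 0.4 m and each number of a turn by 180 degrees. A row lasts 1/12 s, in which the tool goes at most 41.7 mm and 7.16 degrees, less where a joint would pass 70% of its speed; a pose out of reach is approached as far as the arm can. A call with a number of a shift or a turn outside -1 to 1 is refused whole. A call with a gripper value outside its range is refused whole. The fingers move at their own pace and stop on an object; "force" is the grip in N (left out, the last holds). Time passes only in rows, so rows that repeat a pose let the fingers close. It gives the time, the measured TCP pose, the force and the opening at its end, in the units of the state.
- r.get_obs(): the state, without advancing time (a new reading comes with each control period).
- r.grab_frame(name): name is "scene" or "top"; returns a dict with "pixels" (400x640x3 uint8, blue, green, red), "fx", "fy", "cx", "cy" (pixels), "pose" (4x4, takes a point from camera to world coordinates). Camera axes: x right, y up, looking along -z (the intrinsics and any distortion apply to the point x, -y, -z); pixel columns grow to the right and rows downward; lengths in m; the calibration is good to about 2 mm. A picture is of the moment at which its call begins. There is no depth.
- r.hand_in(): hands the job in, once; it reports no verdict.
The state is a dict: "clock": time; "joints": joint angles; "qvel": joint speeds; "tau": joint torques, N m; "tcp_pos": TCP position; "orientation": TCP orientation; "contact_force": force on the tool from outside, world axes, zero at the start; "moment": the same for the moment, N m; "grip_width": finger opening in m.
Only numpy, scipy, OpenCV 4.12 (cv2) and the standard library are available. Lean on these libraries where they do the work, as an engineer would, in place of code of your own. Each camera call takes 0.05 s, during which the arm holds its last target. There are 200 camera calls.

## Working session

There is one attempt and no reset: what is moved stays moved. The work goes in short steps, Python scripts to look and compute and a tool call to move; the robot and the scene stay as the last step left them, time stands still between calls to the robot, and variables do not carry over. Pictures are saved under pics/ and viewed, on a budget of 10 in all, crops included, one or two more only if the job needs it, and the job is handed in when it is done.

Besides the shell and the picture viewer there is one more tool, called after ">>>" by a JSON object that holds its "fn" and its "kwargs". apply_moves: Moves the arm, as the interface text tells. Its arguments: {"type":"object","properties":{"plan":{"type":"array","items":{"type":"array","items":{"type":"array","items":{"type":"number","minimum":-1,"maximum":1}}}},"force":{"type":"number"}},"required":["plan"]}

```bash
mkdir -p pics; cat > h.py <<'E'
import numpy as np, cv2
from bench import r
from scipy.spatial.transform import Rotation as R
def ray(f,u,v):
    d=np.array([(u-f["cx"])/f["fx"],-(v-f["cy"])/f["fy"],-1.0]); P=np.array(f["pose"])
    return P[:3,3],P[:3,:3]@d
def onz(f,u,v,z):
    o,d=ray(f,u,v); return o+d*(z-o[2])/d[2]
def proj(f,p):
    P=np.array(f["pose"]); c=P[:3,:3].T@(np.array(p)-P[:3,3])
    return np.array([f["cx"]+f["fx"]*c[0]/-c[2], f["cy"]+f["fy"]*c[1]/c[2]])
def rel(target,rz=None):
    """shift in tool axes /0.4 from current measured pose"""
    s=r.get_obs(); T=R.from_rotvec(s["orientation"])
    return T.inv().apply(np.array(target)-s["tcp_pos"])/0.4
def st():
    s=r.get_obs(); T=R.from_rotvec(s["orientation"]).as_matrix()
    print("t",round(s["clock"],2),"tcp",np.round(s["tcp_pos"],4),"F",np.round(s["contact_force"],1),"M",np.round(s["moment"],2),"w",round(s["grip_width"],4))
    print("x",np.round(T[:,0],3),"y",np.round(T[:,1],3),"z",np.round(T[:,2],3),"q",np.round(s["joints"],3))
E
python3 - <<'E'
from h import *
st()
for n in("scene","top"):
    f=r.grab_frame(n); cv2.imwrite(f"pics/{n}0.png",np.array(f["pixels"])); print(n,f["fx"],f["fy"],f["cx"],f["cy"],[k for k in f]);print(np.round(f["pose"],3))
E
```

```text
t 0.0 tcp [ 0.2475 -0.6273  0.2303] F [ 0.1 -0.6  0.8] M [-0.02  0.03 -0.06] w 0.0856
x [ 0.93   0.367 -0.   ] y [ 0.367 -0.93  -0.002] z [-0.001  0.002 -1.   ] q [ 1.087  0.478  0.022  1.556 -0.012  1.109 -0.083]
scene 396.99638145687624 396.99638145687624 330.3357227461285 196.6429969805997 ['pixels', 'fx', 'fy', 'cx', 'cy', 'pose']
[[ 0.702 -0.569  0.429  0.928]
 [ 0.712  0.561 -0.421 -0.328]
 [-0.001  0.601  0.799  0.85 ]
 [ 0.     0.     0.     1.   ]]
top 403.32171230714425 403.32171230714425 322.2563259780443 199.4582635901048 ['pixels', 'fx', 'fy', 'cx', 'cy', 'pose']
[[ 0.007  0.991 -0.134  0.45 ]
 [-1.     0.007 -0.003  0.032]
 [-0.002  0.134  0.991  0.994]
 [ 0.     0.     0.     1.   ]]
```

View pics/scene0.png

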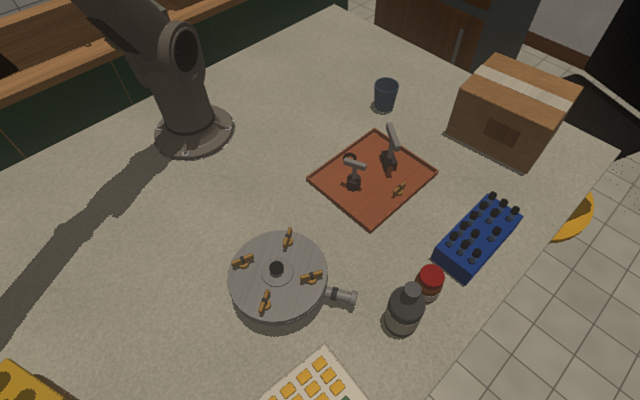

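View pics/top0.png

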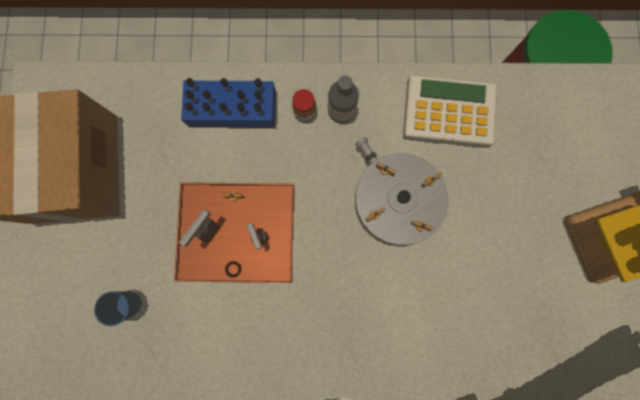

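Scene view: the holder is at (277,277) with its spout at (345,297), and the tall key's bar is at (393,135) in the tray. Top view: holder (403,198), spout tip (363,147), near nut (386,170), far nut (421,226), done nuts (432,180) and (375,214), and the tall key's T-bar (195,228).

```bash
cat > m.py <<'E'
from h import *
def blobs(f,lo,hi,roi,amin):
    im=np.array(f["pixels"]); hsv=cv2.cvtColor(im,cv2.COLOR_BGR2HSV); m=cv2.inRange(hsv,lo,hi); k=np.zeros_like(m); x0,y0,x1,y1=roi; k[y0:y1,x0:x1]=m[y0:y1,x0:x1]
    n,l,s,c=cv2.connectedComponentsWithStats(k); out=[]
    for i in range(1,n):
        if s[i,4]>=amin:
            p=np.argwhere(l==i)[:,::-1].astype(np.float32); out.append((c[i],s[i,4],cv2.minAreaRect(p),p))
    return out
E
python3 - <<'E'
from m import *
f={n:r.grab_frame(n) for n in("top","scene")}
for n,roi in (("top",(350,150,450,250)),("scene",(220,220,335,320))):
    for c,a,rc,p in blobs(f[n],(8,90,60),(30,255,255),roi,15):
        w=np.array([onz(f[n],u,v,0.106)[:2] for u,v in p]); mu=w.mean(0); e,V=np.linalg.eigh(np.cov((w-mu).T)); d=V[:,1]
        print(n,np.round(c,1),a,"xy@.106",np.round(mu,4),"ang",round(np.degrees(np.arctan2(d[1],d[0]))%180,1), "len",np.round(np.ptp((w-mu)@d),3))
im=np.array(f["top"]["pixels"])
a=cv2.resize(im[130:250,345:455],None,fx=5,fy=5,interpolation=cv2.INTER_CUBIC)[:, :]
cv2.imwrite("pics/topc.png",a)
im2=np.array(f["scene"]["pixels"])
b=np.hstack([cv2.resize(im[175:285,170:300],(390,330),interpolation=cv2.INTER_CUBIC),cv2.resize(im2[110:220,310:440],(390,330),interpolation=cv2.INTER_CUBIC)])
cv2.imwrite("pics/trayc.png",b)
E
```

```text
top [385.  169.1] 111 xy@.106 [ 0.6396 -0.1052] ang 65.0 len 0.045
top [431.3 179.4] 107 xy@.106 [ 0.6168 -0.2083] ang 121.3 len 0.049
top [374.8 214. ] 107 xy@.106 [ 0.5383 -0.0812] ang 121.7 len 0.047
top [421.5 225.6] 114 xy@.106 [ 0.5131 -0.1838] ang 74.3 len 0.048
scene [289.2 230.8] 31 xy@.106 [ 0.5318 -0.0666] ang 134.4 len 0.021
scene [287.1 241.7] 88 xy@.106 [ 0.5496 -0.088 ] ang 115.4 len 0.03
scene [242.5 261.2] 168 xy@.106 [ 0.5196 -0.1851] ang 72.2 len 0.046
scene [311.1 276.8] 165 xy@.106 [ 0.6464 -0.1072] ang 65.9 len 0.047
scene [264.6 302.4] 151 xy@.106 [ 0.6223 -0.2087] ang 127.2 len 0.05
```

View pics/topc.png

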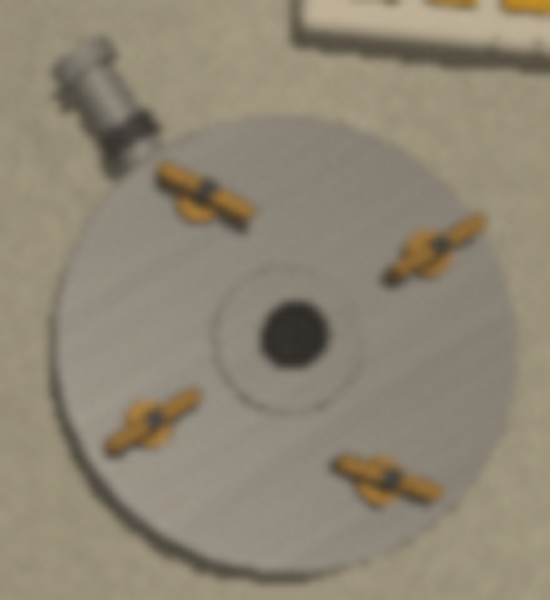

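View pics/trayc.png

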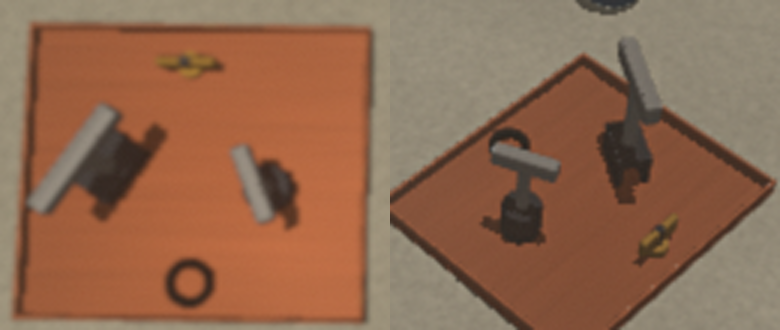

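The crops show the key's bar in top view from about (180,246) to (207,210), centre (195,228), and in scene view centre (393,137). The near nut's wing is at about 65° and the far one's at about 74°. The done pair are at 121.5°, so the spout line is about 31.8°.

```bash
python3 - <<'E'
from m import *
f={n:r.grab_frame(n) for n in("top","scene")}
C={}
for n,roi in (("top",(172,200,215,255)),("scene",(380,115,408,155))):
    b=blobs(f[n],(0,0,95),(180,70,255),roi,15)
    for c,a,rc,p in b: print(n,np.round(c,1),a,np.round(rc[0],1),np.round(rc[1],1),round(rc[2],1))
    b=max(b,key=lambda t:t[1]); C[n]=b[2][0]
    w=np.array([onz(f[n],u,v,0.126)[:2] for u,v in b[3]]); mu=w.mean(0); e,V=np.linalg.eigh(np.cov((w-mu).T)); d=V[:,1]
    print(n,"plane .126",mu.round(4),"ang",round(np.degrees(np.arctan2(d[1],d[0]))%180,1),"len",np.ptp((w-mu)@d).round(3),"wid",np.ptp((w-mu)@V[:,0]).round(3))
(o1,d1),(o2,d2)=ray(f["top"],*C["top"]),ray(f["scene"],*C["scene"])
s=np.linalg.lstsq(np.c_[d1,-d2],o2-o1,rcond=None)[0]; a,b=o1+s[0]*d1,o2+s[1]*d2
print("tri",((a+b)/2).round(4),"gap",np.linalg.norm(a-b).round(4))
for n,p in(("near",((385,169.1),(311.1,276.8))),("far",((421.5,225.6),(242.5,261.2)))):
    (o1,d1),(o2,d2)=ray(f["top"],*p[0]),ray(f["scene"],*p[1]); s=np.linalg.lstsq(np.c_[d1,-d2],o2-o1,rcond=None)[0]; a,b=o1+s[0]*d1,o2+s[1]*d2
    print(n,((a+b)/2).round(4),"gap",np.linalg.norm(a-b).round(4))
# tray floor corners check
print([onz(f["top"],u,v,0.01).round(3) for u,v in((181,184),(294,184),(177,281),(292,281))])
k=onz(f["top"],*C["top"],0.118); print("key",k)
for t in((0.55,-0.2,0.25),(k[0],k[1],0.25)): print("rel",rel(t).round(4))
E
```

```text
top [173.8 223.3] 234 [174.5 227. ] [54.  5.] 90.0
top [193.4 227.7] 277 [193.6 227.6] [ 6.8 42.2] 37.5
top plane .126 [0.5041 0.3119] ang 144.8 len 0.089 wid 0.015
scene [395.6 128. ] 694 [393.5 131.5] [33. 27.] 90.0
scene plane .126 [0.4985 0.3338] ang 144.7 len 0.131 wid 0.086
tri [0.5056 0.312  0.1316] gap 0.0051
near [ 0.6422 -0.1055  0.0971] gap 0.0026
far [ 0.5145 -0.1846  0.098 ] gap 0.0026
[array([0.619, 0.386, 0.01 ]), array([0.621, 0.106, 0.01 ]), array([0.383, 0.382, 0.01 ]), array([0.385, 0.107, 0.01 ])]
key [0.50479951 0.31427669 0.118     ]
rel [ 1.0955 -0.7173 -0.0472]
rel [ 1.4622 -1.9548 -0.0465]
```

>>> {"fn": "apply_moves", "kwargs": {"plan": [[[0, 0, -0.33, 0.84, -0.41, -0.05, -1], [0, 0, -0.33, 0.84, -0.41, -0.05, -1], [0, 0, -0.33, 0.84, -0.41, -0.05, -1], [0, 0, -0.33, 0.84, -0.41, -0.05, -1], [0, 0, -0.33, 0.84, -0.41, -0.05, -1], [0, 0, -0.33, 0.84, -0.41, -0.05, -1], [0, 0, -0.33, 0.84, -0.41, -0.05, -1], [0, 0, -0.33, 0.84, -0.41, -0.05, -1], [0, 0, -0.33, 0.84, -0.41, -0.05, -1], [0, 0, -0.33, 0.84, -0.41, -0.05, -1]]]}}

```text
clock: 1.13
tcp_pos: [0.5073, -0.3426, 0.2523]
orientation: [2.375, 2.056, 0.011]
contact_force: [1.1, 0.8, 0.9]
grip_width: 0.0857
```

```bash
cat >> h.py <<'E'
def yaw():
    x=R.from_rotvec(r.get_obs()["orientation"]).as_matrix()[:,0]; return np.degrees(np.arctan2(x[1],x[0]))
def go(p,yw):
    "numbers (turn z, shift) for a move to p with tool yaw yw, tool down"
    T=R.from_rotvec(r.get_obs()["orientation"]); c,s=np.cos(np.radians(yw)),np.sin(np.radians(yw))
    D=R.from_matrix(np.array([[c,s,0],[s,-c,0],[0,0,-1]]).T if 0 else np.array([[c,s,0],[s,-c,0],[0,0,-1]]))
    print("w",((T.inv()*D).as_rotvec()/np.pi).round(4),"t",rel(p).round(4))
E
python3 -c "
from h import *
st();print(yaw());go((.575,.02,.25),115);go((.504,.312,.22),144.8)"
```

```text
t 1.13 tcp [ 0.5073 -0.3426  0.2523] F [1.1 0.8 0.9] M [ 0.1  -0.06 -0.  ] w 0.0857
x [0.143 0.99  0.005] y [ 0.99  -0.143  0.005] z [ 0.005  0.004 -1.   ] q [ 0.738  0.375 -0.317  1.673  0.121  1.111  0.245]
81.7890462209342
w [ 0.0019 -0.0011 -0.1845] t [0.9213 0.038  0.0104]
w [ 0.0022 -0.0006 -0.3501] t [ 1.6181 -0.2423  0.0875]
```

>>> {"fn": "apply_moves", "kwargs": {"plan": [[[0, 0, -0.18, 0.95, 0.04, 0, -1], [0, 0, -0.18, 0.95, 0.04, 0, -1], [0, 0, -0.18, 0.95, 0.04, 0, -1], [0, 0, -0.18, 0.95, 0.04, 0, -1], [0, 0, -0.18, 0.95, 0.04, 0, -1], [0, 0, -0.18, 0.95, 0.04, 0, -1], [0, 0, -0.18, 0.95, 0.04, 0, -1], [0, 0, -0.18, 0.95, 0.04, 0, -1], [0, 0, -0.18, 0.95, 0.04, 0, -1], [0, 0, -0.18, 0.95, 0.04, 0, -1]]]}}

```text
clock: 1.97
tcp_pos: [0.5762, 0.0304, 0.2521]
orientation: [-1.712, -2.632, -0.008]
contact_force: [0.2, 2.8, 0.3]
grip_width: 0.0853
```

```bash
python3 -c "
from h import *
st();print(yaw());go((.504,.312,.20),144.8)"
```

```text
t 1.97 tcp [0.5762 0.0304 0.2521] F [0.2 2.8 0.3] M [ 0.1  -0.    0.04] w 0.0853
x [-0.405  0.914  0.004] y [0.914 0.405 0.004] z [ 0.002  0.005 -1.   ] q [ 0.296  0.352 -0.574  1.743  0.206  1.105  0.076]
113.92097496609588
w [ 0.0015 -0.0009 -0.1716] t [0.7162 0.12   0.1335]
```

>>> {"fn": "apply_moves", "kwargs": {"plan": [[[0.001, -0.001, -0.172, 0.716, 0.12, 0.13, -1], [0.001, -0.001, -0.172, 0.716, 0.12, 0.13, -1], [0.001, -0.001, -0.172, 0.716, 0.12, 0.13, -1], [0.001, -0.001, -0.172, 0.716, 0.12, 0.13, -1], [0.001, -0.001, -0.172, 0.716, 0.12, 0.13, -1], [0.001, -0.001, -0.172, 0.716, 0.12, 0.13, -1], [0.001, -0.001, -0.172, 0.716, 0.12, 0.13, -1], [0.001, -0.001, -0.172, 0.716, 0.12, 0.13, -1], [0.001, -0.001, -0.172, 0.716, 0.12, 0.13, -1], [0.001, -0.001, -0.172, 0.716, 0.12, 0.13, -1]]]}}

```text
clock: 2.8
tcp_pos: [0.5067, 0.302, 0.1991]
orientation: [0.963, 2.989, -0.008]
contact_force: [0.5, -1.4, -0.3]
grip_width: 0.0853
```

```bash
python3 -c "
from h import *
st();print(yaw());go((.504,.312,.096),144.8)
f=r.grab_frame('scene');g=r.grab_frame('top')
a=np.array(f['pixels'])[70:230,300:460];b=np.array(g['pixels'])[150:310,120:280]
cv2.imwrite('pics/ab.png',cv2.resize(np.hstack([a,b]),(800,400),interpolation=cv2.INTER_CUBIC))"
```

```text
t 2.8 tcp [0.5067 0.302  0.1991] F [ 0.5 -1.4 -0.3] M [-0.06 -0.01  0.03] w 0.0853
x [-0.812  0.584 -0.003] y [ 0.584  0.812 -0.005] z [-0.001 -0.005 -1.   ] q [-0.097  0.468 -0.724  1.758  0.355  1.054  0.   ]
144.2933189915396
w [-0.0015  0.0008 -0.0028] t [0.0208 0.0175 0.2575]
```

View pics/ab.png

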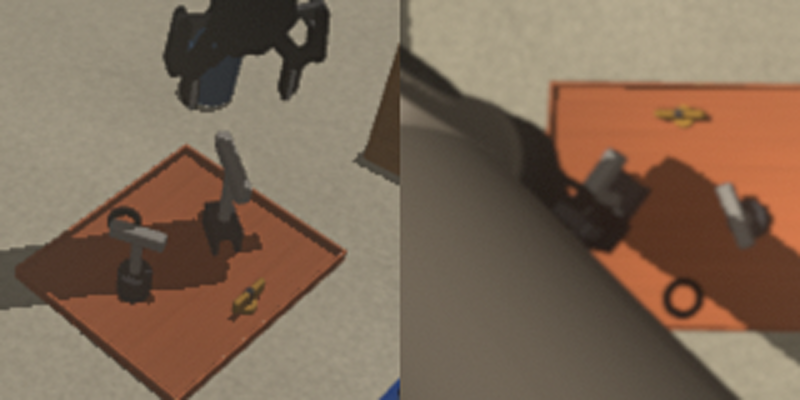

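Two-panel view: in scene (left), the open gripper is at crop (245,50), above the key's bar at (230,165). In top (right), the arm partly hides the bar at (605,180). I'll re-read the settled pose.

```bash
python3 -c "
from h import *
st();print(yaw());go((.504,.312,.096),144.8)"
```

```text
t 2.9 tcp [0.5077 0.3005 0.1993] F [-1.1 -1.1  0.2] M [ 0.02  0.   -0.02] w 0.0852
x [-0.81   0.586 -0.003] y [ 0.586  0.81  -0.005] z [ 0.    -0.006 -1.   ] q [-0.094  0.467 -0.723  1.758  0.355  1.054  0.   ]
144.1128768979848
w [-0.0015  0.0011 -0.0038] t [0.0252 0.0191 0.258 ]
```

>>> {"fn": "apply_moves", "kwargs": {"plan": [[[-0.0015, 0.001, -0.004, 0.025, 0.019, 0.08, -1], [-0.0015, 0.001, -0.004, 0.025, 0.019, 0.16, -1], [-0.0015, 0.001, -0.004, 0.025, 0.019, 0.23, -1], [-0.0015, 0.001, -0.004, 0.025, 0.019, 0.255, -1], [-0.0015, 0.001, -0.004, 0.025, 0.019, 0.255, -1], [-0.0015, 0.001, -0.004, 0.025, 0.019, 0.255, -1]]]}}

```text
clock: 3.4
tcp_pos: [0.5037, 0.3135, 0.0979]
orientation: [-0.947, -2.995, -0.002]
contact_force: [-0.0, 0.1, 0.1]
grip_width: 0.0853
```

```bash
python3 -c "
from h import *
st();print(yaw());go((.504,.312,.096),144.8)
f=r.grab_frame('scene')
a=np.array(f['pixels'])[90:190,330:460]
cv2.imwrite('pics/c.png',cv2.resize(a,(780,600),interpolation=cv2.INTER_CUBIC));st()"
```

```text
t 3.4 tcp [0.5037 0.3135 0.0979] F [-0.   0.1  0.1] M [ 0.02  0.02 -0.03] w 0.0853
x [-0.818  0.575  0.001] y [0.575 0.818 0.001] z [ 0.     0.001 -1.   ] q [-0.164  0.591 -0.667  1.833  0.463  0.878 -0.092]
144.9060230826343
w [ 0.0003 -0.0002  0.0006] t [-0.0028 -0.0025  0.0048]
t 3.45 tcp [0.5041 0.3143 0.0989] F [0.5 0.6 0.5] M [-0.02  0.02  0.01] w 0.0854
x [-0.818  0.575  0.   ] y [0.575 0.818 0.003] z [ 0.002  0.002 -1.   ] q [-0.164  0.59  -0.668  1.832  0.463  0.878 -0.092]
```

View pics/c.png

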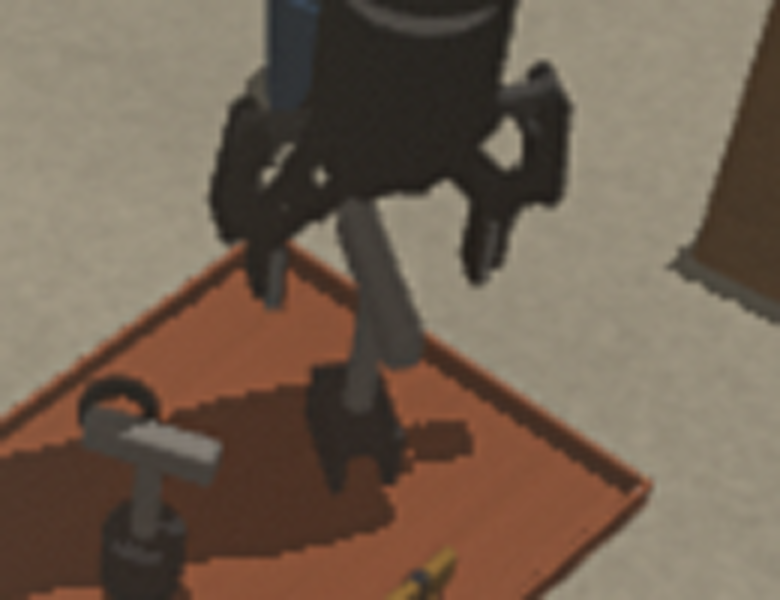

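The open fingers straddle the bar evenly, with finger tips at (270,295) and (480,275) and the bar's middle at (380,285). Next I close on it.

>>> {"fn": "apply_moves", "kwargs": {"plan": [[[0, 0, 0, 0, 0, 0.005, 1], [0, 0, 0, 0, 0, 0.005, 1], [0, 0, 0, 0, 0, 0.005, 1], [0, 0, 0, 0, 0, 0.005, 1], [0, 0, 0, 0, 0, 0.005, 1], [0, 0, 0, 0, 0, 0.005, 1], [0, 0, 0, 0, 0, 0.005, 1], [0, 0, 0, 0, 0, 0.005, 1]]], "force": 80}}

```text
clock: 4.12
tcp_pos: [0.5031, 0.3147, 0.0957]
orientation: [-0.944, -2.996, -0.003]
contact_force: [0.7, -0.1, 1.9]
grip_width: 0.0147
```

```bash
python3 -c "
from h import *
st();print(yaw())"
```

```text
t 4.12 tcp [0.5031 0.3147 0.0957] F [ 0.7 -0.1  1.9] M [ 0.18 -0.13 -0.02] w 0.0147
x [-0.819  0.573  0.001] y [0.573 0.819 0.002] z [ 0.001  0.002 -1.   ] q [-0.166  0.594 -0.666  1.834  0.466  0.873 -0.095]
145.01650615663388
```

>>> {"fn": "apply_moves", "kwargs": {"plan": [[[0, 0, 0, 0, 0, -0.07, 1], [0, 0, 0, 0, 0, -0.16, 1], [0, 0, 0, 0, 0, -0.26, 1], [0, 0, 0, 0, 0, -0.36, 1], [0, 0, 0.04, -0.08, -0.06, -0.4, 1], [0, 0, 0.08, -0.16, -0.12, -0.4, 1], [0, 0, 0.12, -0.24, -0.18, -0.4, 1], [0, 0, 0.16, -0.32, -0.24, -0.4, 1], [0, 0, 0.2, -0.4, -0.3, -0.4, 1], [0, 0, 0.24, -0.48, -0.36, -0.4, 1], [0, 0, 0.28, -0.56, -0.42, -0.4, 1], [0, 0, 0.3, -0.62, -0.46, -0.4, 1]]]}}

```text
clock: 5.12
tcp_pos: [0.6001, 0.016, 0.2539]
orientation: [-2.212, -2.229, 0.004]
contact_force: [0.1, -0.5, -2.1]
grip_width: 0.0146
```

```bash
python3 -c "
from h import *
st();print(yaw());go((.641,-.1055,.25),65)"
```

```text
t 5.12 tcp [0.6001 0.016  0.2539] F [ 0.1 -0.5 -2.1] M [ 0.01 -0.01 -0.  ] w 0.0146
x [-0.008  1.    -0.001] y [ 1.     0.008 -0.002] z [-0.002 -0.001 -1.   ] q [ 0.233  0.376 -0.472  1.688  0.187  1.125 -0.285]
90.43298190470426
w [-0.0007  0.0005  0.1413] t [-0.3045  0.0999  0.0097]
```

>>> {"fn": "apply_moves", "kwargs": {"plan": [[[0, 0, 0.035, -0.08, 0.03, 0.01, 1], [0, 0, 0.07, -0.16, 0.06, 0.01, 1], [0, 0, 0.11, -0.24, 0.08, 0.01, 1], [0, 0, 0.141, -0.3, 0.1, 0.01, 1], [0, 0, 0.141, -0.3, 0.1, 0.01, 1], [0, 0, 0.141, -0.3, 0.1, 0.01, 1], [0, 0, 0.141, -0.3, 0.1, 0.01, 1], [0, 0, 0.141, -0.3, 0.1, 0.01, 1]]]}}

```text
clock: 5.78
tcp_pos: [0.642, -0.0962, 0.2502]
orientation: [-2.635, -1.705, -0.0]
contact_force: [-0.4, -0.0, -2.0]
grip_width: 0.0149
```

```bash
python3 -c "
from h import *
st();print(yaw());go((.641,-.1055,.21),65)
f=r.grab_frame('scene');g=r.grab_frame('top')
a=np.array(f['pixels'])[190:320,220:350];b=np.array(g['pixels'])[115:245,340:470]
cv2.imwrite('pics/d.png',cv2.resize(np.hstack([a,b]),(800,400),interpolation=cv2.INTER_CUBIC));st()
print(proj(f,(.641,-.1055,.16))-(220,190),proj(f,(.641,-.1055,.114))-(220,190))"
```

```text
t 5.78 tcp [ 0.642  -0.0962  0.2502] F [-0.4 -0.  -2. ] M [ 0.09 -0.02 -0.05] w 0.0149
x [0.41  0.912 0.002] y [ 0.912 -0.41  -0.002] z [-0.001  0.002 -1.   ] q [ 0.301  0.443 -0.342  1.58   0.156  1.147 -0.497]
65.81286471304144
w [-0.0008 -0.0005  0.0045] t [-0.0225  0.0075  0.1005]
t 5.88 tcp [ 0.6423 -0.0964  0.2506] F [-0.6 -0.3 -3.1] M [-0.07  0.01  0.01] w 0.0147
x [0.41  0.912 0.001] y [ 0.912 -0.41  -0.001] z [-0.001  0.002 -1.   ] q [ 0.301  0.443 -0.342  1.579  0.156  1.147 -0.497]
[88.7334451  72.13888271] [89.74441318 82.79188522]
```

View pics/d.png

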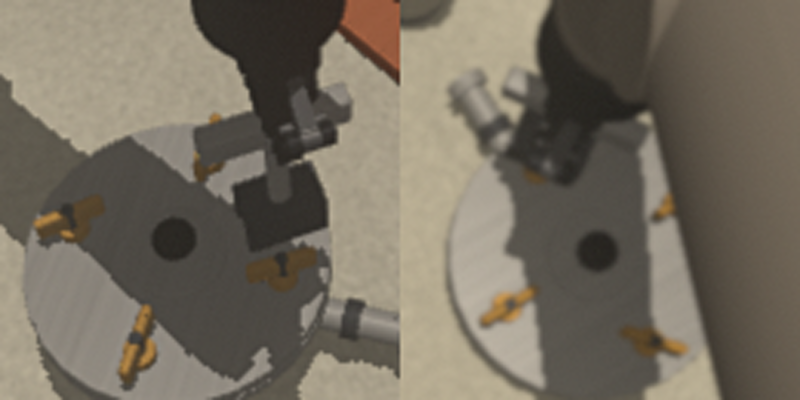

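Left panel: the key's foot at crop (285,205) hangs just above and beyond the near nut at (283,265). It is roughly 1 cm off along the wing, which matches the pose error. I'll correct that and lower.

>>> {"fn": "apply_moves", "kwargs": {"plan": [[[-0.001, 0, 0.005, -0.023, 0.007, 0.04, 1], [-0.001, 0, 0.005, -0.023, 0.007, 0.09, 1], [-0.001, 0, 0.005, -0.023, 0.007, 0.09, 1], [-0.001, 0, 0.005, -0.023, 0.007, 0.1, 1], [-0.001, 0, 0.005, -0.023, 0.007, 0.11, 1], [-0.001, 0, 0.005, -0.023, 0.007, 0.12, 1], [-0.001, 0, 0.005, -0.023, 0.007, 0.13, 1], [-0.001, 0, 0.005, -0.023, 0.007, 0.14, 1], [-0.001, 0, 0.005, -0.023, 0.007, 0.148, 1], [-0.001, 0, 0.005, -0.023, 0.007, 0.148, 1]]]}}

```text
clock: 6.72
tcp_pos: [0.6409, -0.1076, 0.1907]
orientation: [2.653, 1.681, 0.002]
contact_force: [1.0, -0.1, -2.9]
grip_width: 0.0148
```

```bash
python3 -c "
from h import *
st();print(yaw())"
```

```text
t 6.72 tcp [ 0.6409 -0.1076  0.1907] F [ 1.  -0.1 -2.9] M [-0.01  0.03 -0.01] w 0.0148
x [0.427 0.904 0.001] y [ 0.904 -0.427  0.001] z [ 0.001  0.    -1.   ] q [ 0.307  0.494 -0.327  1.642  0.178  1.033 -0.516]
64.73018322317546
```

>>> {"fn": "apply_moves", "kwargs": {"plan": [[[0, 0, 0.02, 0, 0, 0, 1], [0, 0, 0.04, 0, 0, 0, 1], [0, 0, 0.06, 0, 0, 0, 1], [0, 0, 0.08, 0, 0, 0, 1], [0, 0, 0.1, 0, 0, 0, 1], [0, 0, 0.12, 0, 0, 0, 1], [0, 0, 0.14, 0, 0, 0, 1], [0, 0, 0.16, 0, 0, 0, 1], [0, 0, 0.18, 0, 0, 0, 1], [0, 0, 0.2, 0, 0, 0, 1], [0, 0, 0.22, 0, 0, 0, 1], [0, 0, 0.22, 0, 0, 0, 1]]]}}

```text
clock: 7.72
tcp_pos: [0.6403, -0.1064, 0.1914]
orientation: [-3.066, -0.681, -0.001]
contact_force: [-4.0, 3.1, -1.5]
grip_width: 0.0151
```

```bash
python3 -c "
from h import *
st();print(yaw());go((.60,.03,.27),40)"
```

```text
t 7.72 tcp [ 0.6403 -0.1064  0.1914] F [-4.   3.1 -1.5] M [0.79 1.06 0.12] w 0.0151
x [0.906 0.424 0.001] y [ 0.424 -0.906 -0.001] z [ 0.     0.001 -1.   ] q [ 0.198  0.479 -0.177  1.651  0.094  1.021 -1.142]
25.064849087153043
w [-0.0003 -0.0002 -0.083 ] t [ 0.0534 -0.3518 -0.1961]
```

The nut is engaged: moment 0.12 N m, side force 5 N. I'll lift off and move aside to measure the nut's angle from the top camera.

>>> {"fn": "apply_moves", "kwargs": {"plan": [[[0, 0, -0.025, 0, 0, 0, 1], [0, 0, -0.025, 0, 0, -0.07, 1], [0, 0, -0.025, 0, 0, -0.15, 1], [0, 0, -0.025, 0.01, -0.08, -0.17, 1], [0, 0, -0.025, 0.02, -0.16, -0.17, 1], [0, 0, -0.025, 0.03, -0.24, -0.17, 1], [0, 0, -0.025, 0.04, -0.32, -0.17, 1], [0, 0, -0.025, 0.05, -0.4, -0.17, 1], [0, 0, -0.025, 0.05, -0.4, -0.17, 1]]]}}

```text
clock: 8.47
tcp_pos: [0.5895, 0.0546, 0.26]
orientation: [-3.029, -0.821, -0.006]
contact_force: [0.6, 0.8, -2.3]
grip_width: 0.0145
```

```bash
cat >> m.py <<'E'
def nuts(pic=None):
    f={n:r.grab_frame(n) for n in("top","scene")}
    for n,roi in (("top",(350,150,450,250)),("scene",(220,220,335,320))):
        for c,a,rc,p in blobs(f[n],(8,90,40),(30,255,255),roi,15):
            w=np.array([onz(f[n],u,v,0.106)[:2] for u,v in p]); mu=w.mean(0); e,V=np.linalg.eigh(np.cov((w-mu).T)); d=V[:,1]
            print(n,np.round(c,1),a,"xy@.106",np.round(mu,4),"ang",round(np.degrees(np.arctan2(d[1],d[0]))%180,1), "len",np.round(np.ptp((w-mu)@d),3))
    if pic:
        a=np.array(f["scene"]["pixels"])[200:330,220:350];b=np.array(f["top"]["pixels"])[125:255,340:470]
        cv2.imwrite(pic,cv2.resize(np.hstack([a,b]),(800,400),interpolation=cv2.INTER_CUBIC))
E
python3 -c "
from m import *
st();print(yaw());nuts('pics/e.png')"
```

```text
t 8.47 tcp [0.5895 0.0546 0.26  ] F [ 0.6  0.8 -2.3] M [0.15 0.07 0.  ] w 0.0145
x [0.863 0.505 0.005] y [ 0.505 -0.863 -0.002] z [ 0.003  0.005 -1.   ] q [ 0.018  0.329 -0.27   1.716  0.092  1.106 -1.321]
30.328013765304988
top [384.8 168.9] 118 xy@.106 [ 0.64   -0.1046] ang 41.7 len 0.046
top [431.4 179.4] 109 xy@.106 [ 0.6167 -0.2085] ang 121.1 len 0.049
top [421.5 225.6] 116 xy@.106 [ 0.5132 -0.1837] ang 74.5 len 0.048
scene [287.7 238.7] 122 xy@.106 [ 0.5446 -0.082 ] ang 128.6 len 0.054
scene [242.5 261.2] 168 xy@.106 [ 0.5197 -0.1852] ang 72.5 len 0.046
scene [311.1 276.8] 167 xy@.106 [ 0.6462 -0.1071] ang 39.5 len 0.046
scene [264.6 302.4] 151 xy@.106 [ 0.6223 -0.2087] ang 127.2 len 0.05
```

View pics/e.png

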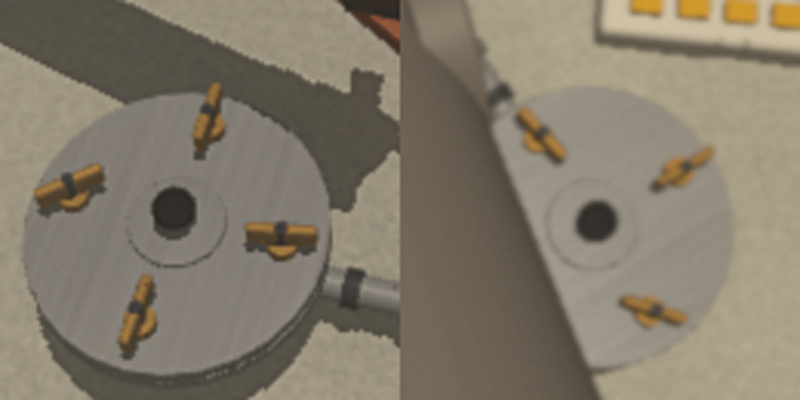

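Both views show the near nut part-turned to about 41° (top 41.7, scene 39.5), so it needs about 9.5° more. The others are unchanged, with the far nut at 74.5°. I'll re-engage at the same spot and turn the key to about 15.5°.

```bash
python3 -c "
from m import *
st();print(yaw());go((.6403,-.1064,.235),36)"
```

```text
t 8.57 tcp [0.5913 0.0476 0.2598] F [ 0.1 -1.6 -2.1] M [-0.06 -0.07 -0.01] w 0.0148
x [0.867 0.499 0.004] y [ 0.499 -0.867  0.002] z [ 0.004  0.    -1.   ] q [ 0.022  0.33  -0.263  1.714  0.095  1.106 -1.318]
29.94143844530048
w [ 0.0006 -0.0011 -0.0337] t [-0.0862  0.3946  0.0625]
```

>>> {"fn": "apply_moves", "kwargs": {"plan": [[[0, -0.001, -0.034, -0.02, 0.09, 0, 1], [0, -0.001, -0.034, -0.04, 0.18, 0, 1], [0, -0.001, -0.034, -0.06, 0.27, 0.01, 1], [0, -0.001, -0.034, -0.08, 0.35, 0.03, 1], [0, -0.001, -0.034, -0.086, 0.395, 0.05, 1], [0, -0.001, -0.034, -0.086, 0.395, 0.06, 1], [0, -0.001, -0.034, -0.086, 0.395, 0.06, 1], [0, -0.001, -0.034, -0.086, 0.395, 0.06, 1]]]}}

```text
clock: 9.23
tcp_pos: [0.6394, -0.1087, 0.2351]
orientation: [2.989, 0.964, -0.002]
contact_force: [-0.1, 0.4, -2.7]
grip_width: 0.0149
```

```bash
python3 -c "
from m import *
st();print(yaw());go((.6403,-.1064,.191),36)"
```

```text
t 9.23 tcp [ 0.6394 -0.1087  0.2351] F [-0.1  0.4 -2.7] M [-0.01 -0.02  0.04] w 0.0149
x [ 0.812  0.584 -0.001] y [ 0.584 -0.812  0.001] z [-0.001 -0.001 -1.   ] q [ 0.226  0.441 -0.211  1.606  0.102  1.106 -0.959]
35.75573954940474
w [ 0.0002  0.0004 -0.0014] t [ 0.0053 -0.0034  0.1104]
```

>>> {"fn": "apply_moves", "kwargs": {"plan": [[[0, 0, 0, 0.005, -0.003, 0.03, 1], [0, 0, 0, 0.005, -0.003, 0.055, 1], [0, 0, 0, 0.005, -0.003, 0.075, 1], [0, 0, 0, 0.005, -0.003, 0.095, 1], [0, 0, 0, 0.005, -0.003, 0.11, 1], [0, 0, 0.02, 0.005, -0.003, 0.11, 1], [0, 0, 0.04, 0.005, -0.003, 0.11, 1], [0, 0, 0.06, 0.005, -0.003, 0.11, 1], [0, 0, 0.08, 0.005, -0.003, 0.11, 1], [0, 0, 0.1, 0.005, -0.003, 0.11, 1], [0, 0, 0.112, 0.005, -0.003, 0.11, 1], [0, 0, 0.112, 0.005, -0.003, 0.11, 1]]]}}

```text
clock: 10.23
tcp_pos: [0.6397, -0.1056, 0.1906]
orientation: [3.112, 0.426, -0.004]
contact_force: [-1.5, 1.6, -4.2]
grip_width: 0.0149
```

```bash
python3 -c "
from m import *
st();print(yaw());go((.514,-.184,.26),74.3)"
```

```text
t 10.23 tcp [ 0.6397 -0.1056  0.1906] F [-1.5  1.6 -4.2] M [0.58 0.51 0.05] w 0.0149
x [ 0.963  0.269 -0.002] y [ 0.269 -0.963  0.   ] z [-0.002 -0.001 -1.   ] q [ 0.163  0.476 -0.132  1.654  0.072  1.018 -1.292]
15.576583575527989
w [-3.000e-04  7.000e-04 -3.262e-01] t [-0.3557  0.1046 -0.1725]
```

>>> {"fn": "apply_moves", "kwargs": {"plan": [[[0, 0, -0.025, 0, 0, 0, 1], [0, 0, -0.025, 0, 0, -0.07, 1], [0, 0, -0.025, 0, 0, -0.15, 1], [0, 0, -0.05, -0.02, -0.08, -0.17, 1], [0, 0, -0.08, -0.04, -0.16, -0.17, 1], [0, 0, -0.11, -0.06, -0.24, -0.17, 1], [0, 0, -0.14, -0.08, -0.32, -0.17, 1], [0, 0, -0.14, -0.1, -0.4, -0.17, 1], [0, 0, -0.14, -0.1, -0.4, -0.17, 1]]]}}

```text
clock: 10.98
tcp_pos: [0.556, 0.0446, 0.2596]
orientation: [-2.937, -1.11, 0.0]
contact_force: [-0.6, 1.5, -2.9]
grip_width: 0.0147
```

```bash
python3 -c "
from m import *
nuts();st();print(yaw());go((.5135,-.184,.26),70)"
```

```text
top [384.8 168.9] 115 xy@.106 [ 0.6399 -0.1048] ang 32.2 len 0.047
top [431.3 179.4] 107 xy@.106 [ 0.6168 -0.2083] ang 121.3 len 0.049
top [421.5 225.6] 115 xy@.106 [ 0.5132 -0.1838] ang 74.2 len 0.048
scene [287.7 238.7] 122 xy@.106 [ 0.5446 -0.082 ] ang 128.6 len 0.054
scene [242.4 261.2] 167 xy@.106 [ 0.5197 -0.1852] ang 72.5 len 0.046
scene [310.8 276.8] 160 xy@.106 [ 0.646  -0.1076] ang 27.9 len 0.047
scene [264.6 302.4] 151 xy@.106 [ 0.6223 -0.2087] ang 127.2 len 0.05
t 11.08 tcp [0.5587 0.0383 0.2596] F [ 0.5 -0.6 -2.3] M [-0.02 -0.05  0.03] w 0.0151
x [ 0.754  0.656 -0.   ] y [ 0.656 -0.754  0.002] z [ 0.001 -0.002 -1.   ] q [ 0.059  0.279 -0.291  1.786  0.092  1.089 -1.119]
41.025559260916936
w [ 0.0006  0.0003 -0.161 ] t [-4.501e-01  3.450e-01 -2.000e-04]
```

```bash
cat >> m.py <<'E'
def edges():
    for n,roi in (("top",(350,150,450,250)),("scene",(220,220,335,320))):
        f=r.grab_frame(n); im=np.array(f["pixels"]).astype(np.float32); K=8
        x0,y0,x1,y1=roi; big=cv2.resize(im[y0:y1,x0:x1],None,fx=K,fy=K,interpolation=cv2.INTER_CUBIC).clip(0,255).astype(np.uint8)
        m=cv2.inRange(cv2.cvtColor(big,cv2.COLOR_BGR2HSV),(8,110,40),(30,255,255)); m=cv2.morphologyEx(m,cv2.MORPH_CLOSE,np.ones((25,25)))
        k,l,s,c=cv2.connectedComponentsWithStats(m)
        for i in range(1,k):
            if s[i,4]<15*K*K*3: continue
            p=np.argwhere(l==i)[:,::-1]; uv=(p+.5)/K-.5+(x0,y0)
            o,_=ray(f,0,0); D=np.c_[(uv[:,0]-f["cx"])/f["fx"],-(uv[:,1]-f["cy"])/f["fy"],-np.ones(len(uv))]@np.array(f["pose"])[:3,:3].T
            w=(o+D*((.114-o[2])/D[:,2])[:,None])[:,:2]; mu=w.mean(0); e,V=np.linalg.eigh(np.cov((w-mu).T)); d=V[:,1]; q=np.array([-d[1],d[0]])
            a,b=(w-mu)@d,(w-mu)@q; out=[]
            for sgn in(1,-1):
                bins=np.arange(-.018,.0181,.001); e_=np.array([(sgn*b[abs(a-t)<.0006]).max() for t in bins])
                g=np.polyfit(bins,e_,1); res=e_-np.polyval(g,bins); out.append((round((np.degrees(np.arctan2(d[1],d[0]))+np.degrees(np.arctan(sgn*g[0])))%180,1),round(res.std()*1e3,2)))
            print(n,mu.round(3),"edges (ang,rms mm)",out)
E
python3 -c "
from m import *
edges()"
```

```text
top [ 0.638 -0.103] edges (ang,rms mm) [(np.float64(33.8), np.float64(1.11)), (np.float64(30.8), np.float64(4.1))]
top [ 0.615 -0.206] edges (ang,rms mm) [(np.float64(126.1), np.float64(2.54)), (np.float64(117.7), np.float64(2.46))]
top [ 0.512 -0.182] edges (ang,rms mm) [(np.float64(75.6), np.float64(3.34)), (np.float64(69.8), np.float64(1.7))]
scene [ 0.548 -0.084] edges (ang,rms mm) [(np.float64(119.0), np.float64(1.74)), (np.float64(138.5), np.float64(2.52))]
scene [ 0.524 -0.186] edges (ang,rms mm) [(np.float64(72.1), np.float64(2.09)), (np.float64(72.7), np.float64(5.38))]
scene [ 0.649 -0.11 ] edges (ang,rms mm) [(np.float64(25.2), np.float64(4.65)), (np.float64(34.1), np.float64(2.83))]
scene [ 0.626 -0.21 ] edges (ang,rms mm) [(np.float64(117.9), np.float64(2.98)), (np.float64(129.9), np.float64(3.92))]
```

Near nut: 32.2° by blob axis and about 34° by its hub-free edges, against 31.8°, so it is in line within the measuring error. Next is the far nut.

>>> {"fn": "apply_moves", "kwargs": {"plan": [[[0, 0, -0.03, -0.08, 0.06, 0, 1], [0, 0, -0.06, -0.16, 0.12, 0, 1], [0, 0, -0.09, -0.24, 0.18, 0, 1], [0, 0, -0.12, -0.32, 0.24, 0, 1], [0, 0, -0.15, -0.4, 0.3, 0, 1], [0, 0, -0.172, -0.45, 0.345, 0.03, 1], [0, 0, -0.172, -0.45, 0.345, 0.05, 1], [0, 0, -0.172, -0.45, 0.345, 0.05, 1], [0, 0, -0.172, -0.45, 0.345, 0.05, 1]]]}}

```text
clock: 11.93
tcp_pos: [0.5126, -0.1856, 0.2391]
orientation: [2.548, 1.838, -0.002]
contact_force: [0.3, 0.6, -3.0]
grip_width: 0.0148
```

```bash
python3 -c "
from m import *
st();print(yaw());go((.513,-.1835,.191),73)"
```

```text
t 11.93 tcp [ 0.5126 -0.1856  0.2391] F [ 0.3  0.6 -3. ] M [ 0.1   0.03 -0.  ] w 0.0148
x [ 0.315  0.949 -0.001] y [ 0.949 -0.315 -0.001] z [-0.001 -0.001 -1.   ] q [ 0.439  0.27  -0.247  1.845  0.077  1.036 -0.16 ]
71.62924195516251
w [-0.0003  0.0004 -0.0076] t [ 0.0054 -0.0007  0.1202]
```

>>> {"fn": "apply_moves", "kwargs": {"plan": [[[0, 0, -0.007, 0.005, 0, 0.03, 1], [0, 0, -0.007, 0.005, 0, 0.06, 1], [0, 0, -0.007, 0.005, 0, 0.08, 1], [0, 0, -0.007, 0.005, 0, 0.1, 1], [0, 0, -0.007, 0.005, 0, 0.12, 1], [0, 0, -0.007, 0.005, 0, 0.12, 1]]]}}

```text
clock: 12.43
tcp_pos: [0.5127, -0.1827, 0.1899]
orientation: [-2.524, -1.87, 0.004]
contact_force: [0.0, 0.2, -2.9]
grip_width: 0.015
```

```bash
python3 -c "
from m import *
st();print(yaw());go((.513,-.1835,.191),22)"
```

```text
t 12.43 tcp [ 0.5127 -0.1827  0.1899] F [ 0.   0.2 -2.9] M [ 0.02  0.01 -0.01] w 0.015
x [ 0.291  0.957 -0.002] y [ 0.957 -0.291 -0.002] z [-0.003 -0.001 -1.   ] q [ 0.431  0.323 -0.249  1.897  0.099  0.935 -0.16 ]
73.06656263310359
w [-0.0004  0.0008  0.2837] t [-0.0016  0.0013 -0.0029]
```

>>> {"fn": "apply_moves", "kwargs": {"plan": [[[0, 0, 0.028, 0, 0, 0, 1], [0, 0, 0.056, 0, 0, 0, 1], [0, 0, 0.084, 0, 0, 0, 1], [0, 0, 0.112, 0, 0, 0, 1], [0, 0, 0.14, 0, 0, 0, 1], [0, 0, 0.168, 0, 0, 0, 1], [0, 0, 0.196, 0, 0, 0, 1], [0, 0, 0.224, 0, 0, 0, 1], [0, 0, 0.252, 0, 0, 0, 1], [0, 0, 0.274, 0, 0, 0, 1], [0, 0, 0.284, 0, 0, 0, 1], [0, 0, 0.284, 0, 0, 0, 1]]]}}

```text
clock: 13.43
tcp_pos: [0.514, -0.1828, 0.192]
orientation: [3.083, 0.596, 0.001]
contact_force: [0.8, 0.4, -2.6]
grip_width: 0.0148
```

```bash
python3 -c "
from m import *
st();print(yaw());go((.57,.04,.26),40)"
```

```text
t 13.43 tcp [ 0.514  -0.1828  0.192 ] F [ 0.8  0.4 -2.6] M [ 0.23 -0.11  0.05] w 0.0148
x [0.928 0.373 0.   ] y [ 0.373 -0.928  0.002] z [ 0.001 -0.002 -1.   ] q [ 0.297  0.311 -0.085  1.904  0.034  0.927 -0.994]
21.883315730295124
w [ 0.0006  0.     -0.1006] t [ 0.3375 -0.4644 -0.1709]
```

>>> {"fn": "apply_moves", "kwargs": {"plan": [[[0, 0, -0.02, 0, 0, 0, 1], [0, 0, -0.02, 0, 0, -0.07, 1], [0, 0, -0.02, 0, 0, -0.15, 1], [0, 0, -0.04, 0.06, -0.08, -0.17, 1], [0, 0, -0.06, 0.12, -0.16, -0.17, 1], [0, 0, -0.08, 0.18, -0.24, -0.17, 1], [0, 0, -0.1, 0.24, -0.32, -0.17, 1], [0, 0, -0.1, 0.3, -0.4, -0.17, 1], [0, 0, -0.1, 0.32, -0.44, -0.17, 1], [0, 0, -0.1, 0.32, -0.44, -0.17, 1]]]}}

```text
clock: 14.27
tcp_pos: [0.567, 0.0348, 0.2596]
orientation: [-2.946, -1.086, -0.002]
contact_force: [-0.7, 0.7, -3.3]
grip_width: 0.0147
```

```bash
python3 -c "
from m import *
nuts('pics/g.png');edges();st();print(yaw());go((.514,-.1828,.235),32)"
```

```text
top [388.7 172.5] 43 xy@.106 [ 0.6319 -0.1135] ang 24.3 len 0.021
top [431.3 179.4] 108 xy@.106 [ 0.6168 -0.2084] ang 121.1 len 0.049
top [421.1 225.6] 119 xy@.106 [ 0.5133 -0.1829] ang 38.5 len 0.045
scene [287.7 238.5] 125 xy@.106 [ 0.5444 -0.0816] ang 128.5 len 0.054
scene [242.4 261.1] 159 xy@.106 [ 0.5194 -0.1852] ang 29.3 len 0.049
scene [310.9 276.8] 159 xy@.106 [ 0.646  -0.1075] ang 27.8 len 0.047
scene [264.6 302.4] 151 xy@.106 [ 0.6223 -0.2087] ang 127.2 len 0.05
top [ 0.615 -0.206] edges (ang,rms mm) [(np.float64(126.5), np.float64(2.51)), (np.float64(117.9), np.float64(2.47))]
top [ 0.513 -0.181] edges (ang,rms mm) [(np.float64(36.5), np.float64(0.98)), (np.float64(40.6), np.float64(3.6))]
scene [ 0.549 -0.085] edges (ang,rms mm) [(np.float64(119.8), np.float64(1.92)), (np.float64(136.0), np.float64(2.6))]
scene [ 0.524 -0.187] edges (ang,rms mm) [(np.float64(23.7), np.float64(4.27)), (np.float64(39.9), np.float64(2.82))]
scene [ 0.649 -0.11 ] edges (ang,rms mm) [(np.float64(25.1), np.float64(4.7)), (np.float64(34.1), np.float64(2.91))]
scene [ 0.626 -0.21 ] edges (ang,rms mm) [(np.float64(118.0), np.float64(2.95)), (np.float64(130.1), np.float64(3.78))]
t 14.47 tcp [0.5666 0.0261 0.2593] F [-0.3 -0.8 -3. ] M [ 0.   -0.01  0.01] w 0.0147
x [ 0.768  0.64  -0.002] y [ 0.64  -0.768  0.002] z [-0.    -0.003 -1.   ] q [ 0.042  0.288 -0.244  1.772  0.08   1.092 -1.106]
39.81427054192816
w [0.0007 0.0005 0.0434] t [-0.4353  0.3169  0.0621]
```

View pics/g.png

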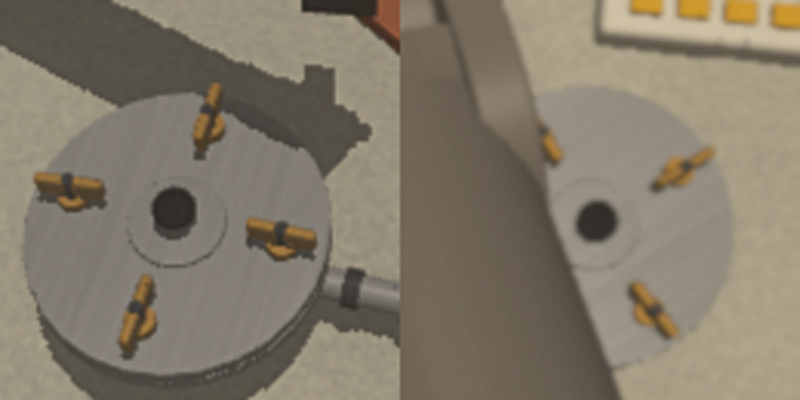

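Both panels show the far nut, at crop (68,188) and (652,310), now at about 38°. The near nut is about in line. The far nut needs about 6° more, so the key goes to about 16°.

>>> {"fn": "apply_moves", "kwargs": {"plan": [[[0, 0, 0.01, -0.08, 0.06, 0, 1], [0, 0, 0.02, -0.16, 0.12, 0, 1], [0, 0, 0.03, -0.24, 0.18, 0, 1], [0, 0, 0.043, -0.32, 0.24, 0.02, 1], [0, 0, 0.043, -0.4, 0.3, 0.04, 1], [0, 0, 0.043, -0.435, 0.317, 0.06, 1], [0, 0, 0.043, -0.435, 0.317, 0.06, 1], [0, 0, 0.043, -0.435, 0.317, 0.06, 1], [0, 0, 0.043, -0.435, 0.317, 0.06, 1]]]}}

```text
clock: 15.22
tcp_pos: [0.5145, -0.1812, 0.2359]
orientation: [3.018, 0.869, 0.0]
contact_force: [0.2, 0.8, -2.6]
grip_width: 0.0149
```

```bash
python3 -c "
from m import *
st();print(yaw());go((.514,-.1828,.191),32);go((.514,-.1828,.191),16)"
```

```text
t 15.22 tcp [ 0.5145 -0.1812  0.2359] F [ 0.2  0.8 -2.6] M [ 0.02 -0.05  0.01] w 0.0149
x [ 0.847  0.532 -0.   ] y [ 0.532 -0.847  0.002] z [ 0.001 -0.001 -1.   ] q [ 0.321  0.264 -0.117  1.856  0.037  1.022 -0.821]
32.11643340525328
w [0.0005 0.0001 0.0006] t [-0.0032  0.0025  0.1124]
w [0.0005 0.     0.0895] t [-0.0032  0.0025  0.1124]
```

>>> {"fn": "apply_moves", "kwargs": {"plan": [[[0, 0, 0, -0.003, 0.003, 0.03, 1], [0, 0, 0, -0.003, 0.003, 0.055, 1], [0, 0, 0, -0.003, 0.003, 0.075, 1], [0, 0, 0, -0.003, 0.003, 0.095, 1], [0, 0, 0, -0.003, 0.003, 0.112, 1], [0, 0, 0.018, -0.003, 0.003, 0.112, 1], [0, 0, 0.036, -0.003, 0.003, 0.112, 1], [0, 0, 0.054, -0.003, 0.003, 0.112, 1], [0, 0, 0.072, -0.003, 0.003, 0.112, 1], [0, 0, 0.09, -0.003, 0.003, 0.112, 1], [0, 0, 0.09, -0.003, 0.003, 0.112, 1]]]}}

```text
clock: 16.13
tcp_pos: [0.5141, -0.1825, 0.1904]
orientation: [3.11, 0.434, -0.001]
contact_force: [0.3, 0.0, -2.4]
grip_width: 0.015
```

```bash
python3 -c "
from m import *
st();print(yaw());go((.59,.09,.26),60)"
```

```text
t 16.13 tcp [ 0.5141 -0.1825  0.1904] F [ 0.3  0.  -2.4] M [ 0.06 -0.08  0.  ] w 0.015
x [ 0.962  0.274 -0.001] y [ 0.274 -0.962  0.001] z [-0.    -0.002 -1.   ] q [ 0.278  0.312 -0.063  1.906  0.026  0.924 -1.092]
15.882826957293204
w [ 0.0003  0.0004 -0.2451] t [ 0.3688 -0.6031 -0.1753]
```

>>> {"fn": "apply_moves", "kwargs": {"plan": [[[0, 0, -0.02, 0, 0, 0, 1], [0, 0, -0.02, 0, 0, -0.07, 1], [0, 0, -0.02, 0, 0, -0.15, 1], [0, 0, -0.05, 0.06, -0.08, -0.17, 1], [0, 0, -0.08, 0.12, -0.16, -0.17, 1], [0, 0, -0.11, 0.18, -0.24, -0.17, 1], [0, 0, -0.14, 0.24, -0.32, -0.17, 1], [0, 0, -0.17, 0.3, -0.4, -0.17, 1], [0, 0, -0.2, 0.34, -0.48, -0.17, 1], [0, 0, -0.23, 0.37, -0.56, -0.17, 1], [0, 0, -0.245, 0.37, -0.6, -0.17, 1], [0, 0, -0.245, 0.37, -0.6, -0.17, 1]]]}}

```text
clock: 17.13
tcp_pos: [0.5891, 0.0952, 0.258]
orientation: [-2.709, -1.587, 0.0]
contact_force: [-0.6, 1.1, -3.1]
grip_width: 0.0148
```

```bash
python3 -c "
from m import *
nuts();edges();st();print(yaw());go((.514,-.1828,.235),32);go((.5031,.3147,.25),145)"
```

```text
top [384.8 168.8] 111 xy@.106 [ 0.6401 -0.1047] ang 31.7 len 0.046
top [431.3 179.4] 108 xy@.106 [ 0.6168 -0.2084] ang 121.1 len 0.049
top [374.8 214. ] 108 xy@.106 [ 0.5382 -0.0812] ang 122.0 len 0.047
top [421.1 225.6] 115 xy@.106 [ 0.5132 -0.1828] ang 32.6 len 0.046
scene [287.7 238.7] 122 xy@.106 [ 0.5446 -0.082 ] ang 128.6 len 0.054
scene [242.2 261.2] 156 xy@.106 [ 0.5192 -0.1856] ang 23.0 len 0.051
scene [311.  276.9] 161 xy@.106 [ 0.6463 -0.1074] ang 28.0 len 0.047
scene [264.6 302.4] 151 xy@.106 [ 0.6223 -0.2087] ang 127.2 len 0.05
top [ 0.638 -0.103] edges (ang,rms mm) [(np.float64(33.8), np.float64(1.18)), (np.float64(30.7), np.float64(3.86))]
top [ 0.615 -0.206] edges (ang,rms mm) [(np.float64(126.2), np.float64(2.53)), (np.float64(117.7), np.float64(2.45))]
top [ 0.537 -0.08 ] edges (ang,rms mm) [(np.float64(123.9), np.float64(2.56)), (np.float64(120.7), np.float64(2.61))]
top [ 0.513 -0.181] edges (ang,rms mm) [(np.float64(30.5), np.float64(1.61)), (np.float64(33.6), np.float64(3.76))]
scene [ 0.548 -0.084] edges (ang,rms mm) [(np.float64(119.1), np.float64(1.75)), (np.float64(138.9), np.float64(2.35))]
scene [ 0.524 -0.187] edges (ang,rms mm) [(np.float64(16.4), np.float64(4.1)), (np.float64(35.6), np.float64(3.79))]
scene [ 0.649 -0.11 ] edges (ang,rms mm) [(np.float64(25.0), np.float64(4.61)), (np.float64(34.1), np.float64(2.67))]
scene [ 0.626 -0.21 ] edges (ang,rms mm) [(np.float64(118.0), np.float64(2.94)), (np.float64(130.1), np.float64(3.77))]
t 17.33 tcp [0.5905 0.0868 0.2581] F [ 0.2  0.2 -2.6] M [ 0.01  0.05 -0.05] w 0.0148
x [ 0.501  0.865 -0.003] y [ 0.865 -0.501  0.001] z [-0.    -0.003 -1.   ] q [-0.009  0.345 -0.31   1.701  0.118  1.115 -0.879]
59.93068468997061
w [0.0006 0.0007 0.1552] t [-0.6789  0.1722  0.0598]
w [-3.000e-04  1.000e-03 -4.726e-01] t [ 0.3837 -0.4745  0.0187]
```

Top view puts the near nut at 31.7° and the far nut at 32.6°, against the 31.8° line, so both are in line. I'll return the key.

>>> {"fn": "apply_moves", "kwargs": {"plan": [[[0, 0, -0.04, 0.03, -0.04, 0, 1], [0, 0, -0.08, 0.07, -0.08, 0, 1], [0, 0, -0.12, 0.1, -0.12, 0, 1], [0, 0, -0.16, 0.13, -0.16, 0, 1], [0, 0, -0.2, 0.17, -0.2, 0, 1], [0, 0, -0.24, 0.2, -0.25, 0, 1], [0, 0, -0.28, 0.23, -0.29, 0, 1], [0, 0, -0.32, 0.27, -0.33, 0, 1], [0, 0, -0.36, 0.3, -0.37, 0, 1], [0, 0, -0.4, 0.33, -0.41, 0, 1], [0, 0, -0.43, 0.36, -0.45, 0, 1], [0, 0, -0.46, 0.384, -0.474, 0.01, 1]]]}}

```text
clock: 18.33
tcp_pos: [0.5028, 0.3169, 0.2547]
orientation: [0.994, 2.979, -0.001]
contact_force: [-0.1, 0.0, -2.4]
grip_width: 0.0153
```

```bash
python3 -c "
from m import *
st();print(yaw());go((.5031,.3147,.18),145)"
```

```text
t 18.33 tcp [0.5028 0.3169 0.2547] F [-0.1  0.  -2.4] M [0.07 0.01 0.02] w 0.0153
x [-0.799  0.601 -0.001] y [ 0.601  0.799 -0.   ] z [ 0.001 -0.001 -1.   ] q [-0.159  0.399 -0.665  1.694  0.269  1.141  0.028]
143.07404295660118
w [-0.      0.0005 -0.0107] t [-0.0036 -0.004   0.1868]
```

>>> {"fn": "apply_moves", "kwargs": {"plan": [[[0, 0, -0.01, -0.003, -0.004, 0.06, 1], [0, 0, -0.01, -0.003, -0.004, 0.12, 1], [0, 0, -0.01, -0.003, -0.004, 0.2, 1], [0, 0, -0.01, -0.003, -0.004, 0.28, 1], [0, 0, -0.01, -0.003, -0.004, 0.33, 1], [0, 0, -0.01, -0.003, -0.004, 0.36, 1], [0, 0, -0.01, -0.003, -0.004, 0.38, 1], [0, 0, -0.01, -0.003, -0.004, 0.38, 1]]]}}

```text
clock: 19.0
tcp_pos: [0.503, 0.3129, 0.1009]
orientation: [-0.956, -2.992, 0.005]
contact_force: [-0.7, -0.4, -2.5]
grip_width: 0.0149
```

```bash
python3 -c "
from m import *
st();print(yaw());go((.5031,.3147,.0955),145)"
```

```text
t 19.0 tcp [0.503  0.3129 0.1009] F [-0.7 -0.4 -2.5] M [-0.03  0.07 -0.04] w 0.0149
x [-0.815  0.58  -0.001] y [ 0.58   0.815 -0.003] z [-0.001 -0.003 -1.   ] q [-0.214  0.568 -0.597  1.834  0.409  0.868 -0.057]
144.56419555569698
w [-0.001   0.0002 -0.0024] t [0.0024 0.0039 0.0134]
```

>>> {"fn": "apply_moves", "kwargs": {"plan": [[[-0.001, 0, -0.002, 0.002, 0.004, 0.004, 1], [-0.001, 0, -0.002, 0.002, 0.004, 0.008, 1], [-0.001, 0, -0.002, 0.002, 0.004, 0.011, 1], [-0.001, 0, -0.002, 0.002, 0.004, 0.013, 1], [-0.001, 0, -0.002, 0.002, 0.004, 0.013, 1]]]}}

```text
clock: 19.42
tcp_pos: [0.5033, 0.316, 0.0972]
orientation: [0.944, 2.994, 0.003]
contact_force: [-0.7, -0.2, -2.4]
grip_width: 0.0148
```

```bash
python3 -c "
from m import *
st();print(yaw());go((.5031,.3147,.0955),145)
f=r.grab_frame('scene');a=np.array(f['pixels'])[90:190,330:460]
cv2.imwrite('pics/k.png',cv2.resize(a,(780,600),interpolation=cv2.INTER_CUBIC));st()"
```

```text
t 19.42 tcp [0.5033 0.316  0.0972] F [-0.7 -0.2 -2.4] M [ 0.04 -0.01  0.02] w 0.0148
x [-0.819  0.573 -0.001] y [0.573 0.819 0.002] z [ 0.002  0.001 -1.   ] q [-0.218  0.573 -0.597  1.835  0.416  0.857 -0.057]
145.00783988579803
w [0.0007 0.0004 0.    ] t [-0.0014 -0.0029  0.0043]
t 19.47 tcp [0.5032 0.316  0.0971] F [ 0.3  0.3 -3. ] M [ 0.06  0.01 -0.  ] w 0.0149
x [-0.819  0.573 -0.001] y [0.573 0.819 0.002] z [ 0.002  0.001 -1.   ] q [-0.218  0.573 -0.597  1.836  0.416  0.857 -0.057]
```

View pics/k.png

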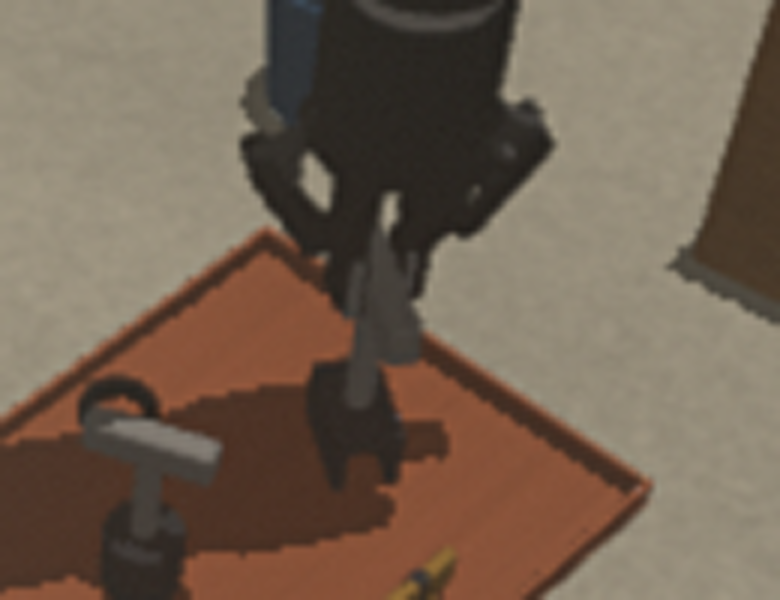

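The key hangs upright, with its foot at (355,430), the same spot as before the grasp. It still carries its weight and is about 2 mm up, so I'll lower until the force changes.

>>> {"fn": "apply_moves", "kwargs": {"plan": [[[0, 0, 0, -0.001, -0.003, 0.003, 1], [0, 0, 0, -0.001, -0.003, 0.005, 1], [0, 0, 0, -0.001, -0.003, 0.006, 1], [0, 0, 0, -0.001, -0.003, 0.006, 1]]]}}

```text
clock: 19.8
tcp_pos: [0.5032, 0.3151, 0.0956]
orientation: [0.944, 2.994, 0.003]
contact_force: [-1.3, -1.6, 6.6]
grip_width: 0.015
```

```bash
python3 -c "
from m import *
st();print(yaw());go((.5031,.3147,.0955),145)"
```

```text
t 19.8 tcp [0.5032 0.3151 0.0956] F [-1.3 -1.6  6.6] M [-0.45  0.48  0.  ] w 0.015
x [-0.819  0.574 -0.002] y [0.574 0.819 0.003] z [ 0.003  0.001 -1.   ] q [-0.217  0.574 -0.596  1.838  0.418  0.853 -0.058]
145.00306034136008
w [0.0009 0.0006 0.    ] t [-0.0004 -0.001   0.0002]
```

Contact is 6.6 N, so the key is standing. I'll release and then rise.

>>> {"fn": "apply_moves", "kwargs": {"plan": [[[0, 0, 0, 0, 0, 0, -1], [0, 0, 0, 0, 0, 0, -1], [0, 0, 0, 0, 0, 0, -1], [0, 0, 0, 0, 0, 0, -1], [0, 0, 0, 0, 0, 0, -1], [0, 0, 0, 0, 0, 0, -1], [0, 0, 0, 0, 0, -0.06, -1], [0, 0, 0, 0, 0, -0.14, -1], [0, 0, 0, 0, 0, -0.24, -1], [0, 0, 0, 0, 0, -0.34, -1], [0, 0, 0, 0, 0, -0.4, -1], [0, 0, 0, 0, 0, -0.4, -1]]]}}

```text
clock: 20.8
tcp_pos: [0.5045, 0.317, 0.2607]
orientation: [0.942, 2.989, 0.014]
contact_force: [0.7, 0.1, -0.3]
grip_width: 0.0854
```

```bash
python3 -c "
from m import *
st()
f=r.grab_frame('scene');a=np.array(f['pixels'])[90:330,215:535]
cv2.imwrite('pics/l.png',cv2.resize(a,(800,600),interpolation=cv2.INTER_CUBIC));nuts()"
```

```text
t 20.8 tcp [0.5045 0.317  0.2607] F [ 0.7  0.1 -0.3] M [ 0.03 -0.   -0.06] w 0.0854
x [-0.819  0.573 -0.005] y [0.573 0.819 0.011] z [ 0.01   0.006 -1.   ] q [-0.145  0.393 -0.678  1.691  0.271  1.14   0.063]
top [384.9 168.9] 111 xy@.106 [ 0.6401 -0.1049] ang 32.4 len 0.047
top [431.3 179.4] 107 xy@.106 [ 0.6168 -0.2083] ang 121.3 len 0.049
top [374.7 214. ] 105 xy@.106 [ 0.5382 -0.0809] ang 122.3 len 0.047
top [421.1 225.7] 116 xy@.106 [ 0.5131 -0.1827] ang 32.5 len 0.046
scene [287.6 238.8] 120 xy@.106 [ 0.5449 -0.0823] ang 128.4 len 0.054
scene [242.2 261.2] 153 xy@.106 [ 0.5193 -0.1856] ang 22.6 len 0.051
scene [311.  276.8] 160 xy@.106 [ 0.6462 -0.1074] ang 28.3 len 0.047
scene [264.6 302.4] 151 xy@.106 [ 0.6223 -0.2087] ang 127.2 len 0.05
```

View pics/l.png

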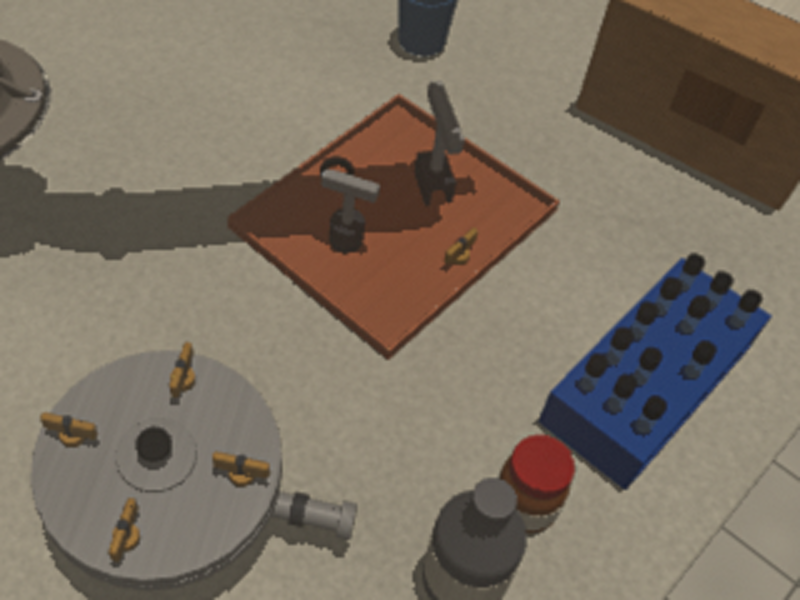

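The key stands upright in the tray at crop (437,165), with its bar at (445,115). Both turned nuts, at (68,428) and (240,467), line up with the stub (154,445) and the spout. The arm is clear, so I'm handing in.

```bash
python3 -c "
from h import *
print(r.hand_in())"
```

```text
the job is handed in; nothing more can be done
None
```

Both loose nuts are now in line with the spout to within my measuring error, and the key is back upright on its old spot, released. The job is handed in at about 21 s of the 51 s allowed, with the arm clear and touching nothing.

- **Turning:** I took the fork-footed key and turned the near nut clockwise from about 65°, then the far nut from about 74°. Each took two passes with a camera check between, and neither nut was turned back.
- **Nut angles:** the last top-view check gave 32.4° for the near nut and 32.5° for the far nut, against a spout line of about 31.8°. The other two nuts did not move.
- **Key:** it went down within about 1 mm and 0.1° of the pose it was picked up from, with a light 6.6 N contact. The final picture shows it standing.
- **Disagreement between views:** the scene camera read 28.3° for the near nut and 22.6° for the far nut. That view also reads the two untouched nuts about 6° off, because the hub and the blade's side face skew the blob. Edge fits gave about 31–36° at best, so I relied on the top view, which I take as good to about 2°.
- **Near-zero torque:** the wrist moment was close to zero at the end of the far nut's second turn. The pictures before and after still show that nut moved the intended 6°.

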